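# Move the lens caddy from the rinse hook to the drying hook

## Robot

A 7-joint arm with a two-finger parallel gripper is mounted at the origin on the work surface. World frame = base frame: x ahead of the robot, y to its left, z up, the work surface at z = 0. Lengths are in m, angles in rad, forces in N, time in s.
With the tool pointing down it reaches from about 0.4 to 0.9 m from the base axis. Payload 5.6 kg.
Tool frame: the origin (TCP) lies at the very end of the fingers, on their centre line; the grasp point (between the pads) lies 19 mm behind it; z points along the fingers, y is the line along which they close (so a half turn about z gives the same grasp; the last joint's range is limited). The gripper opens to 92 mm and grips with 3 to 60 N. Pads are 20 mm wide; open, the fingers measure 128 mm over their backs; the gripper's body (75 mm by 189 mm) begins 69 mm behind the grasp point.
Start: joints at [1.061, 0.468, -0.012, 1.603, 0.006, 1.071, -0.056], TCP at [0.292, -0.58, 0.215] pointing down, gripper open.
Joint ranges: [-2.53, 2.53], [-0.31, 2.02], [-1.57, 1.55], [0.28, 2.44], [-1.29, 4.43], [0.15, 1.84], [-2.92, 2.92]. Speed limits (rad/s): [2.57, 2.57, 3.14, 3.14, 3.14, 3.14, 3.14].

## Interface

Orientations are given as a unit quaternion [w, x, y, z].
In Python, from rig import * gives the robot as it stands.
- The arm moves only by the tool step_arm, never from a script. Its argument "motion" is text: rows parted by semicolons, each of 4 numbers parted by spaces: the shift along the world's x, y, z as a fraction of full scale, then the turn about the world's z as a fraction of full scale. A call has 1 to 10 rows; each row is the pose to reach, as a shift and turn from the pose commanded when the call began, turning the shorter way round; what a row does not reach only later rows make up. Full scale, the value 1, is 50 cm for a shift and 2 pi rad for a turn. A row lasts 1/8 s, in which the tool goes at most 62.5 mm and 10.7 degrees, less where a joint would pass 70% of its speed; a pose out of reach is approached as far as the arm can. A call with a number of a shift or a turn outside -1 to 1 is refused whole. A call with a gripper value outside its range is refused whole. "jaw" is the opening, from 0 (shut) to 1 (fully open), set as the call begins (left out, the last holds). The fingers move at their own pace and stop on an object; "squeeze" is the grip in N (left out, the last holds). Time passes only in rows, so rows that repeat a pose let the fingers close. It gives the time, the measured TCP pose, the force, the opening and the grip force at its end, in the units of the state.
- get_state(): the state, without advancing time (a new reading comes with each control period).
- capture(name): name is "side" or "top"; returns (picture, depth): 384x512x3 uint8, blue, green, red; 384x512 float32, m along the optical axis (not along the pixel's ray), 0 where there is no reading.
- camera_info(name): a dict with "fx", "fy", "cx", "cy" (pixels), "R" (3x3) and "t" (3): a world point X has camera coordinates R X + t. Camera axes: x right, y down, z forward; pixel columns grow to the right and rows downward; lengths in m; the calibration is good to about 2 mm. A picture is of the moment at which its call begins. camera_info takes no time and is no camera call.
- finish_job(): hands the job in; it is judged then, once.
The state is a dict: "time": time; "joint_pos": joint angles; "qd": joint speeds; "tau": joint torques, N m; "ee_pos": TCP position; "tcp_rot": TCP orientation; "ft_force": force on the tool from outside, world axes, zero at the start; "ft_torque": the same for the moment, N m; "finger_gap": finger opening in m; "finger_force": force on a finger pad.
Only numpy, scipy, OpenCV 4.12 (cv2) and the standard library are available. Lean on these libraries where they do the work, as an engineer would, in place of code of your own. Each camera call takes 0.05 s, during which the arm holds its last target. There are 200 camera calls.

## Task

Move the white lens caddy from the plain blue-tipped hook to the green-tipped drying hook, without setting it down on the way and keeping it level so that the amber lenses stay in it. The drying hook's height and reach were adjusted by hand, so feel your way: let the caddy's hanging bar ride gently back along the hook and sink fully into the pocket at its end, so that the brass pin is pushed down, and only then let go; never press hard on either hook and leave everything else on the bench where it is.

Things in the scene. Friction and masses are not known exactly. Their poses are not given: they have to be found in the camera images.
- caddy: White open tray 84 (x) x 100 (y) x 50 mm high, 210 to 390 g, hung from a rigid steel bail in its y-z plane. Origin: centre of the tray's underside; z up. Starts hanging on the rinse hook with its x axis along that stand's x (within a few degrees) and is threaded on and off hooks along x. Two loose lenses lie in it.
- caddy_bar (a point): Centre of the caddy's hanging bar: level round steel bar along the caddy's y, 8 mm thick, 120 mm above the caddy's origin, clear length 52 mm between the bail's uprights. The opening below it, for a hook, is 66 mm high down to the tray's rim.
- caddy_grip (a point): Middle of the red grip on a thin stem above the bar: 12 (x) x 30 (y) x 40 (z) mm, centre 170 mm above the caddy's origin (it spans 150 to 190 mm). Hold the caddy here, from above.
- lens0: Amber lens disc, 38 mm across, 5 mm thick, 15 g, loose on the caddy's 3 mm floor, on its -y side. Origin: centre of its underside.
- lens1: The same, on the caddy's +y side.
- rinse_stand: Fixed stand with a plain hook. Origin: on the table, on the post's axis; x runs along the hook from its tip to the post. Hook bar 16 mm wide, 10 thick, flat top 200 mm up; blue tip x -134 to -128 mm, top 212; stop x -63 to -57, top 211; post head x -15 to 15, top 210. The caddy's bar starts at x -93 to -77.
- drying_stand: Fixed stand of the green-tipped drying hook. Origin: on the table, on the post's axis; x runs along the hook from its tip to the post. Its hook is clamped to it at an unmeasured setting: the whole hook sits up to 12 mm higher or lower and up to 18 mm further in or out along x than nominal (see point pocket_nominal). The clamps hold firm under normal forces.
- pocket_nominal (a point): Nominal middle of the pocket floor, at x -90, z 190 mm of drying_stand and fixed to it; the real hook is off by up to 12 mm in z, 18 in x. Hook, 16 mm wide, from here: pocket x -7 to 7, open above; end wall x 7 to 15, top z +22; land x -62 to -7, flat top z +10; tip x -68 to -62, top z +22; underside z -6. Behind the wall nothing is above z +12. Stiff: touch slowly, few newtons.
- seat_pin (a joint): Brass presence pin, 8 mm across, in the middle of the drying hook's pocket floor: 0 = up (6 mm proud of the floor), 0.006 m = pushed flush. Soft spring, 1.1 N fully down: the caddy's own weight pushes it flush once its bar lies on the pocket floor.
- red_cup: Bystander: red cup, 72 mm across, 85 mm high. Origin under its centre.
- glue_bottle: Bystander: white bottle with orange cap, 48 mm across, 130 mm high. Origin under its centre.
- dye_bottle: Bystander: small amber bottle, 32 mm across, 70 mm high. Origin under its centre.
- screwdriver: Bystander: screwdriver lying on the bench.
- bar_clamp: Bystander: black bar clamp with yellow button, 240 mm long, lying on the bench, 24 mm high. Origin under the bar's middle.
- visor: Bystander: curved amber visor standing on paper, 55 mm high, curved on a 70 mm radius about its origin.

How it is judged:
On the way:
1. the caddy is off the rinse hook and held in the air (contact force between caddy and rinse_stand below 0.05 N and distance of caddy from where it was at the start of the episode above 0.06 m and height (world z) of caddy above 0.06 m and contact force between caddy and the fingers above 0.5 N), for 0.1 s.
At the end, for the whole second after the job is handed in: The caddy hangs, let go, on the drying hook alone, the presence pin pushed down over 4.5 mm, level within 0.12 rad, at rest (under 0.03 m/s, 0.4 rad/s), its underside 50 to 100 mm above the bench, both lenses in it (within 60 mm of its origin) (value of joint seat_pin above 0.0045 m and contact force between caddy and drying_stand above 0.8 N and height (world z) of caddy between 0.05 and 0.1 m and angle between caddy's own z axis and vertical below 0.12 rad and linear speed of caddy below 0.03 m/s and angular speed of caddy below 0.4 rad/s and distance between each of lens0, lens1 and caddy below 0.06 m and contact force between caddy and rinse_stand below 0.05 N and contact force between caddy and the fingers below 0.05 N); the robot touches nothing.
It fails at once if the caddy is tipped more than 0.3 rad (17 degrees) (angle between caddy's own z axis and vertical above 0.3 rad).
It fails at once if the caddy is set down or lowered to within 15 mm of the bench (height (world z) of caddy below 0.015 m).
It fails at once if the caddy is forced against either stand with more than 18 N (contact force between caddy and drying_stand above 18 N or contact force between caddy and rinse_stand above 18 N).
It fails at once if off the rinse hook, the caddy is let go before its bar has sunk in the pocket (distance of caddy from where it was at the start of the episode above 0.06 m and contact force between caddy and the fingers below 0.02 N and value of joint seat_pin below 0.004 m).
It fails at once if a bystander is moved more than 30 mm (distance of any of red_cup, glue_bottle, dye_bottle, screwdriver, bar_clamp, visor from where it was at the start of the episode above 0.03 m).
It also fails if it takes over 64 s, if anything falls off the work surface, if the arm or the gripper's body presses on something with over 40 N, if the wrist force passes 120 N, or if a joint passes its speed limit or range.

## Working session

There is one attempt and no reset: what is moved stays moved. The work goes in short steps, Python scripts to look and compute and a tool call to move; the robot and the scene stay as the last step left them, time stands still between calls to the robot, and variables do not carry over. Pictures are saved under pics/ and viewed, at most 10 in all, crops included, and the job is handed in when it is done.

Besides the shell and the picture viewer there is one more tool, called as name(argument=value, ...) on one line, values as JSON. step_arm: Moves the arm, as the interface text tells. Shift numbers are shares of 50 cm and turn numbers shares of 2 pi rad, none past 1 either way. Its arguments: {"type":"object","properties":{"motion":{"type":"string"},"jaw":{"type":"number"},"squeeze":{"type":"number"}},"required":["motion"]}

```bash
mkdir -p pics; cat > h.py <<'E'
from rig import *
import numpy as np, cv2
def grab(n,tag):
    im,d=capture(n); cv2.imwrite(f'pics/{tag}.png',im); np.save(f'pics/{tag}.npy',d); return im,d
def pts(n,d):
    c=camera_info(n); v,u=np.mgrid[:384,:512]
    P=np.stack([(u-c['cx'])/c['fx']*d,(v-c['cy'])/c['fy']*d,d],-1)
    return (P-np.array(c['t']))@np.array(c['R'])
E
python3 - <<'E'
from h import *
for n in('side','top'):
    im,d=grab(n,n+'0'); c=camera_info(n); print(n,c['fx'],-np.array(c['R']).T@c['t'],np.array(c['R'])[2],(d>0).mean())
s=get_state();print(s['time'],s['ee_pos'],s['tcp_rot'],s['ft_force'],s['finger_gap'])
E
```

```text
side 481.6959750713104 [-0.09731971  0.6570829   1.31448347] [ 0.44297151 -0.45414371 -0.77300047] 0.9960581461588541
top 398.33711991957375 [ 0.44005486 -0.02014437  1.25332345] [ 0.11285257  0.00646376 -0.99359072] 0.9956715901692709
0.1 [ 0.29221832 -0.58002991  0.21375846] [-7.37014784e-04  9.72889970e-01  2.31267168e-01 -2.43143408e-04] [ 0.2664848  -0.07332379 -0.85355462] 0.09178446276751824
```

View pics/side0.png

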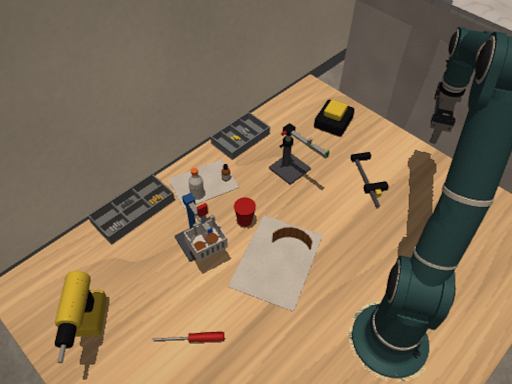

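View pics/top0.png

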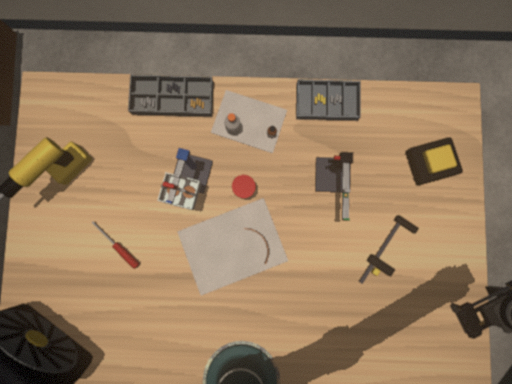

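The side view shows the caddy at about (207,238), its stand post at (190,207) and the drying hook from (288,130) to (326,154). In the top view the caddy is at (181,190) and the drying hook runs from (346,158) to (346,217). I'll zoom in next and convert colours to points.

```bash
python3 - <<'E'
from h import *
S=cv2.imread('pics/side0.png');T=cv2.imread('pics/top0.png')
cr=lambda I,x,y:cv2.resize(I[y:y+75,x:x+100],(400,300),interpolation=cv2.INTER_CUBIC)
cv2.imwrite('pics/z.png',np.vstack([np.hstack([cr(S,160,185),cr(S,260,115)]),np.hstack([cr(T,140,145),cr(T,290,145)])]))
for n,I in(('side',S),('top',T)):
    P=pts(n,np.load(f'pics/{n}0.npy')); h=cv2.cvtColor(I,cv2.COLOR_BGR2HSV)
    for nm,lo,hi in(('red',(0,150,60),(6,255,255)),('red2',(174,150,60),(180,255,255)),('blue',(105,120,50),(125,255,255)),('green',(45,60,50),(85,255,255))):
        m=cv2.inRange(h,lo,hi); k,l,st,c=cv2.connectedComponentsWithStats(m)
        for i in range(1,k):
            if st[i,4]>5 and c[i][1]<340: 
                q=P[l==i]; print(n,nm,c[i].round(),st[i,4],np.median(q,0).round(3),q.min(0).round(3),q.max(0).round(3))
E
```

```text
side red [284. 132.] 17 [ 0.652 -0.248  0.188] [ 0.647 -0.393 -0.003] [ 0.786 -0.235  0.194]
side red [244. 210.] 445 [0.57  0.019 0.084] [-0.097 -0.058 -0.003] [0.653 0.657 1.314]
side red [202. 210.] 104 [0.552 0.197 0.264] [-0.097  0.055 -0.007] [0.738 0.657 1.314]
side red [206. 337.] 305 [0.361 0.37  0.024] [-0.097  0.327 -0.001] [0.406 0.657 1.314]
side blue [189. 207.] 163 [0.64  0.18  0.203] [-0.097  0.158  0.07 ] [0.664 0.657 1.314]
side blue [210. 230.] 16 [0.518 0.203 0.209] [0.516 0.195 0.202] [0.526 0.209 0.214]
side green [464.  33.] 25 [ 0.303 -0.525  0.602] [ 0.29  -0.54   0.597] [ 0.318 -0.513  0.609]
side green [502.  43.] 139 [ 0.116 -0.185  0.819] [ 0.104 -0.224  0.808] [ 0.138 -0.162  0.825]
side green [483.  39.] 10 [ 0.207 -0.374  0.7  ] [ 0.194 -0.399  0.685] [ 0.221 -0.35   0.714]
side green [510.  46.] 12 [ 0.105 -0.193  0.817] [ 0.1   -0.198  0.816] [ 0.107 -0.182  0.82 ]
side green [508.  52.] 16 [ 0.099 -0.184  0.813] [ 0.096 -0.187  0.808] [ 0.103 -0.173  0.814]
side green [504.  56.] 6 [ 0.101 -0.171  0.809] [ 0.1   -0.175  0.807] [ 0.104 -0.17   0.811]
[... 7677 characters left out ...]
. 322.] 7 [-0.025  0.055  0.243] [-0.029  0.055  0.237] [-0.021  0.058  0.25 ]
side green [421. 321.] 8 [-0.044  0.039  0.255] [-0.05   0.035  0.247] [-0.039  0.041  0.256]
side green [357. 325.] 12 [0.088 0.038 0.012] [0.084 0.031 0.009] [0.096 0.047 0.014]
top red [337. 158.] 24 [ 0.649 -0.245  0.188] [ 0.645 -0.252  0.184] [ 0.654 -0.237  0.195]
top red [243. 186.] 413 [0.577 0.008 0.085] [ 0.44  -0.026  0.002] [0.61  0.042 1.253]
top red [168. 185.] 41 [0.552 0.191 0.274] [0.547 0.177 0.263] [0.56  0.203 0.277]
top red [126. 255.] 197 [0.36  0.362 0.024] [ 0.327 -0.02   0.015] [0.44  0.403 1.253]
top green [346. 219.] 8 [ 0.483 -0.266  0.205] [ 0.483 -0.272  0.201] [ 0.486 -0.261  0.208]
```

View pics/z.png

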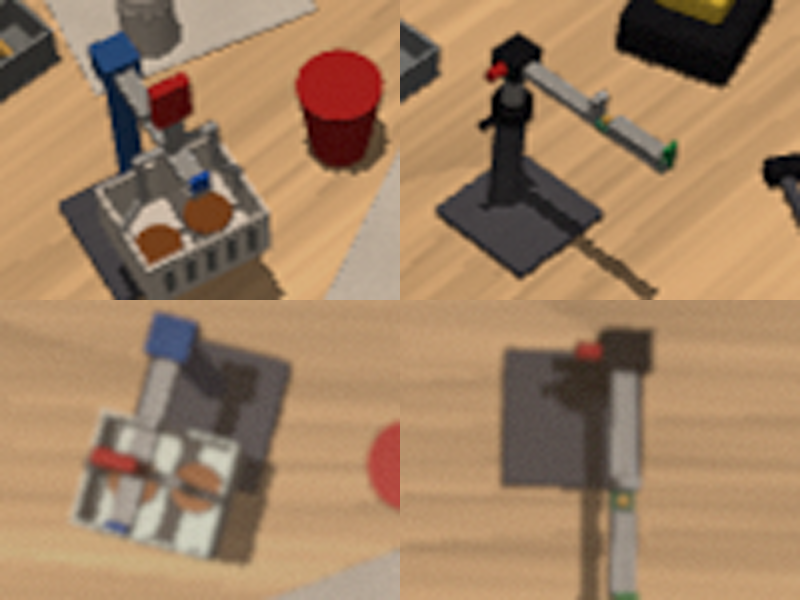

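The crops show the red grip over the rinse hook with the blue tip beneath it and both lenses in the tray. On the drying hook the land, brass pin, end wall and green tip are all visible. Next I'll measure directions and heights.

```bash
python3 - <<'E'
from h import *
def sel(n,x0,x1,y0,y1,z0,z1):
    P=pts(n,np.load(f'pics/{n}0.npy')); q=P[(P[...,0]>x0)&(P[...,0]<x1)&(P[...,1]>y0)&(P[...,1]<y1)&(P[...,2]>z0)&(P[...,2]<z1)]; return q
for n in('side','top'):
    q=sel(n,.47,.70,-.31,-.22,.16,.26)
    print(n,'drying: x-bin, n, ymid, ymin,ymax, zmed,zmax')
    for a in np.arange(.475,.68,.006):
        b=q[(q[:,0]>=a)&(q[:,0]<a+.006)]
        if len(b): print((a+.003).round(3),len(b),np.median(b[:,1]).round(4),b[:,1].min().round(3),b[:,1].max().round(3),np.median(b[:,2]).round(4),b[:,2].max().round(4))
    # grip top
    g=sel(n,.5,.6,.14,.25,.267,.285); l=cv2.fitLine(g[:,:2].astype(np.float32),cv2.DIST_L2,0,.01,.01).ravel(); print('grip',len(g),g.mean(0).round(4),g[:,2].max(),g.min(0),g.max(0),'axis ang',np.degrees(np.arctan2(l[1],l[0])))
    r=sel(n,.58,.70,.12,.23,.19,.225); t=r[r[:,0]>.63]; print('rinse head',t.mean(0).round(4),np.median(t,0).round(4),t.min(0).round(3),t.max(0).round(3))
    for a in np.arange(.58,.63,.008):
        b=r[(r[:,0]>=a)&(r[:,0]<a+.008)]
        if len(b):print('  ',a.round(3),len(b),np.median(b,0).round(4))
# drying stand base plate dark
T=cv2.imread('pics/top0.png'); print(sel('top',.5,.7,-.3,-.15,.0,.03)[:1])
E
```

```text
side drying: x-bin, n, ymid, ymin,ymax, zmed,zmax
0.484 26 -0.2644 -0.275 -0.255 0.194 0.2106
0.49 9 -0.2617 -0.268 -0.258 0.1905 0.2048
0.496 10 -0.2624 -0.276 -0.256 0.1923 0.195
0.502 12 -0.2626 -0.27 -0.258 0.1905 0.1987
0.508 12 -0.2606 -0.271 -0.257 0.1942 0.2006
0.514 12 -0.2644 -0.277 -0.257 0.1929 0.2002
0.52 12 -0.2626 -0.274 -0.258 0.1918 0.2006
0.526 11 -0.2623 -0.273 -0.257 0.193 0.1977
0.532 12 -0.2651 -0.273 -0.258 0.1945 0.1993
0.538 11 -0.2629 -0.276 -0.256 0.1934 0.1983
0.544 3 -0.2608 -0.262 -0.26 0.1877 0.1909
0.55 9 -0.2626 -0.276 -0.26 0.1873 0.1943
0.556 23 -0.2635 -0.273 -0.257 0.1938 0.2124
0.562 11 -0.2613 -0.275 -0.259 0.1978 0.2086
0.568 7 -0.2618 -0.265 -0.256 0.1893 0.2053
0.574 7 -0.2639 -0.275 -0.26 0.189 0.192
0.58 11 -0.2641 -0.277 -0.26 0.1883 0.1927
0.586 8 -0.2615 -0.273 -0.258 0.1874 0.1913
0.592 8 -0.27 -0.278 -0.259 0.187 0.1916
0.598 9 -0.2631 -0.274 -0.26 0.1867 0.1914
0.604 9 -0.2656 -0.275 -0.261 0.1866 0.1908
0.61 7 -0.2698 -0.274 -0.265 0.1875 0.1902
0.616 7 -0.2668 -0.274 -0.263 0.1878 0.1939
0.622 12 -0.2649 -0.272 -0.259 0.1852 0.1933

[... 2110 characters left out ...]

0.646 39 -0.2568 -0.285 -0.237 0.1942 0.1994
0.652 40 -0.2613 -0.284 -0.237 0.1944 0.1997
0.658 36 -0.2668 -0.285 -0.237 0.1955 0.2004
0.664 21 -0.2659 -0.285 -0.253 0.1954 0.1993
grip 57 [0.5539 0.1908 0.2734] 0.27707690983545613 [0.54745285 0.17647757 0.26719835] [0.5623054  0.20514957 0.27707691] axis ang 77.658356
rinse head [0.6444 0.1708 0.2086] [0.6438 0.1711 0.2097] [0.63  0.154 0.19 ] [0.661 0.188 0.216]
   0.58 23 [0.5841 0.1838 0.2071]
   0.588 18 [0.5912 0.1828 0.201 ]
   0.596 19 [0.5992 0.1819 0.1994]
   0.604 21 [0.6072 0.1797 0.2006]
   0.612 20 [0.6157 0.1777 0.1988]
   0.62 22 [0.6244 0.1751 0.1993]
   0.628 43 [0.632  0.1711 0.2088]
[[ 0.69699005 -0.15080744  0.00237495]]
```

step_arm(motion="0 0 0.12 0; 0.02 0.06 0.2 0.01; 0.3 0.9 0.3 0.08; 0.3 0.9 0.3 0.08; 0.3 0.9 0.3 0.08; 0.3 0.9 0.3 0.08; 0.3 0.9 0.3 0.08; 0.3 0.9 0.3 0.08; 0.3 0.9 0.3 0.08; 0.3 0.9 0.3 0.08", jaw=1)

```text
time: 1.35
ee_pos: [0.4435, -0.1259, 0.3652]
tcp_rot: [0.0, 0.883, 0.47, 0.001]
ft_force: [-0.1, -1.1, -0.7]
finger_gap: 0.0918
finger_force: 0.0
```

step_arm(motion="0.22 0.64 0 0.061; 0.22 0.64 0 0.061; 0.22 0.64 0 0.061; 0.22 0.64 0 0.061; 0.22 0.64 0 0.061; 0.22 0.64 0 0.061; 0.22 0.64 0 0.061; 0.22 0.64 -0.05 0.061; 0.22 0.64 -0.05 0.061; 0.22 0.64 -0.05 0.061", jaw=0.5)

```text
time: 2.6
ee_pos: [0.5529, 0.1881, 0.3403]
tcp_rot: [0.0, 0.781, 0.625, 0.0]
ft_force: [0.3, 0.8, 0.2]
finger_gap: 0.046
finger_force: 0.0
```

```bash
python3 -c "
from h import *
s=get_state();print(s['time'],s['ee_pos'],s['tcp_rot'],s['ft_force'],s['joint_pos'],s['finger_gap'])"
```

```text
2.6 [0.55290979 0.18812403 0.3402931 ] [4.20837356e-04 7.80524194e-01 6.25125415e-01 1.43797136e-04] [0.33592615 0.75756698 0.18421967] [ 0.13690025  0.33641517 -0.67275327  1.58068952  0.21597412  1.29961711
 -0.78675681] 0.04604105382711847
```

step_arm(motion="0.002 0.006 -0.1 0; 0.002 0.006 -0.16 0; 0.002 0.006 -0.206 0; 0.002 0.006 -0.206 0; 0.002 0.006 -0.206 0")

```text
time: 3.22
ee_pos: [0.5544, 0.1926, 0.2382]
tcp_rot: [0.0, 0.78, 0.626, 0.001]
ft_force: [0.0, 0.8, -0.3]
finger_gap: 0.0459
finger_force: 0.0
```

step_arm(motion="0 0 0 0; 0 0 0 0; 0 0 0 0; 0 0 0 0; 0 0 0 0; 0 0 0 0", jaw=0, squeeze=25)

```text
time: 3.98
ee_pos: [0.5538, 0.1925, 0.2369]
tcp_rot: [0.0, 0.78, 0.626, 0.0]
ft_force: [1.1, -0.4, 2.1]
finger_gap: 0.0119
finger_force: 25.0
```

```bash
python3 - <<'E'
from h import *
im,d=grab('side','s1'); im2,d2=grab('top','t1')
cr=lambda I,x,y:cv2.resize(I[y:y+75,x:x+100],(400,300),interpolation=cv2.INTER_CUBIC)
cv2.imwrite('pics/z1.png',np.hstack([cr(im,160,185),cr(im2,140,145)]))
s=get_state();print(s['time'],s['ee_pos'],s['tcp_rot'],s['ft_force'],s['finger_gap'],s['finger_force'])
E
```

```text
4.075 [0.55383122 0.19256019 0.23693206] [2.13248931e-04 7.79916285e-01 6.25883692e-01 3.82013902e-04] [ 1.15736979 -0.56290542  2.52533772] 0.01162702450091328 24.99711513519287
```

View pics/z1.png

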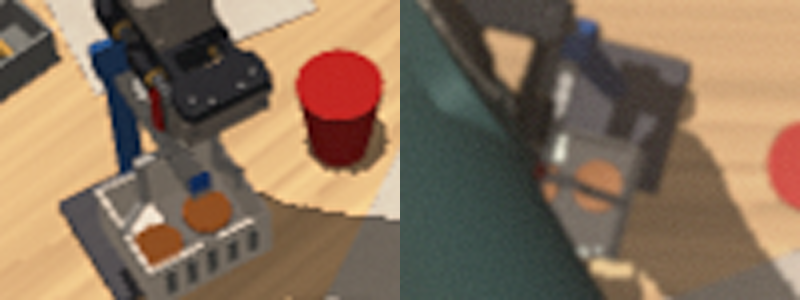

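step_arm(motion="0 0 0.01 0; 0 0 0.025 0; 0 0 0.045 0; 0 0 0.06 0; 0 0 0.06 0; 0 0 0.06 0")

```text
time: 4.82
ee_pos: [0.5533, 0.1924, 0.2664]
tcp_rot: [-0.0, 0.78, 0.626, -0.0]
ft_force: [0.4, -0.2, -3.7]
finger_gap: 0.0118
finger_force: 25.0
```

step_arm(motion="-0.008 0.0018 0 0; -0.023 0.005 0 0; -0.045 0.01 0 0; -0.07 0.0156 0 0; -0.095 0.021 0 0; -0.12 0.0268 0 0; -0.145 0.0323 0 0; -0.165 0.0368 0 0; -0.18 0.04 0 0; -0.18 0.04 0 0")

```text
time: 6.08
ee_pos: [0.4631, 0.2127, 0.2667]
tcp_rot: [0.0, 0.78, 0.626, 0.0]
ft_force: [-0.0, -1.0, -4.9]
finger_gap: 0.0117
finger_force: 25.0
```

```bash
python3 - <<'E'
from h import *
im,d=grab('side','s2')
cv2.imwrite('pics/z2.png',cv2.resize(im[170:290,130:290],(640,480)))
s=get_state();print(s['time'],s['ee_pos'],s['tcp_rot'],s['ft_force'],s['ft_torque'],s['finger_gap'],s['finger_force'])
E
```

```text
6.125 [0.46363287 0.21249658 0.2667472 ] [2.12212499e-04 7.79875010e-01 6.25935204e-01 2.11307547e-04] [ 0.79982232  0.74221693 -4.19047058] [-0.02088764 -0.09241869  0.00130632] 0.011927124165012093 24.99619424343109
```

View pics/z2.png

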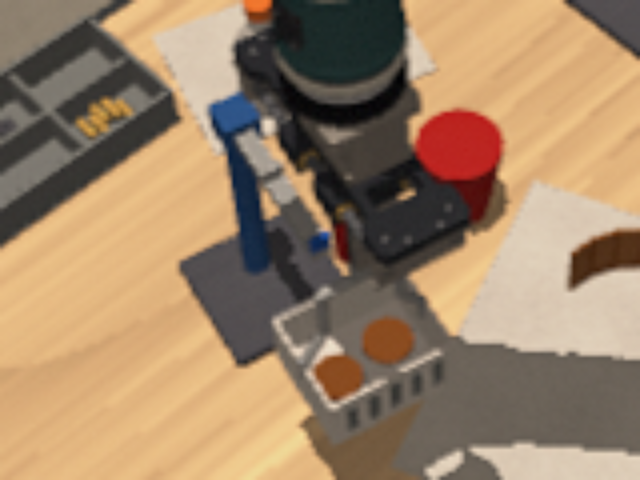

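step_arm(motion="0 -0.005 0.02 0; -0.005 -0.025 0.05 0.002; -0.01 -0.06 0.08 0.005; -0.015 -0.11 0.1 0.008; -0.02 -0.17 0.1 0.011; -0.025 -0.23 0.1 0.014; -0.03 -0.29 0.1 0.017; -0.035 -0.35 0.1 0.02; -0.04 -0.41 0.1 0.023; -0.045 -0.47 0.1 0.026")

```text
time: 7.38
ee_pos: [0.4413, -0.0237, 0.3174]
tcp_rot: [0.0, 0.726, 0.688, 0.0]
ft_force: [0.0, 0.5, -4.0]
finger_gap: 0.012
finger_force: 25.0
```

step_arm(motion="-0.005 -0.06 0 0.002; -0.01 -0.12 0 0.004; -0.015 -0.18 0 0.006; -0.02 -0.24 0 0.006; -0.02 -0.3 0 0.006; -0.02 -0.36 0 0.006; -0.02 -0.41 0 0.006; -0.02 -0.45 0 0.006; -0.02 -0.475 0 0.006; -0.02 -0.487 0 0.006")

```text
time: 8.62
ee_pos: [0.431, -0.2663, 0.3166]
tcp_rot: [-0.0, 0.713, 0.701, 0.0]
ft_force: [0.1, 0.7, -4.0]
finger_gap: 0.0122
finger_force: 25.0
```

step_arm(motion="0 0 -0.01 0; 0 0 -0.03 0; 0 0 -0.06 0; 0 0 -0.09 0; 0 0 -0.11 0; 0 0 -0.12 0; 0 0 -0.12 0; 0 0 -0.12 0")

```text
time: 9.62
ee_pos: [0.4313, -0.2661, 0.257]
tcp_rot: [0.0, 0.713, 0.701, 0.0]
ft_force: [-0.5, -0.1, -3.4]
finger_gap: 0.0117
finger_force: 25.0
```

```bash
python3 - <<'E'
from h import *
im,d=grab('side','s3')
cv2.imwrite('pics/z3.png',cv2.resize(im[110:230,250:410],(640,480)))
s=get_state();q=s['tcp_rot'];print(s['time'],s['ee_pos'],q,2*np.degrees(np.arctan2(q[2],q[1]))-90,s['ft_force'],s['ft_torque'],s['finger_gap'])
E
```

```text
9.675 [ 0.43131078 -0.26617096  0.25710356] [5.48842909e-04 7.13121563e-01 7.01040173e-01 1.02123797e-04] -0.9789486072260445 [ 0.232115    0.2630935  -4.05221936] [-0.0402867  -0.10508793 -0.04137663] 0.011943098464965633
```

View pics/z3.png

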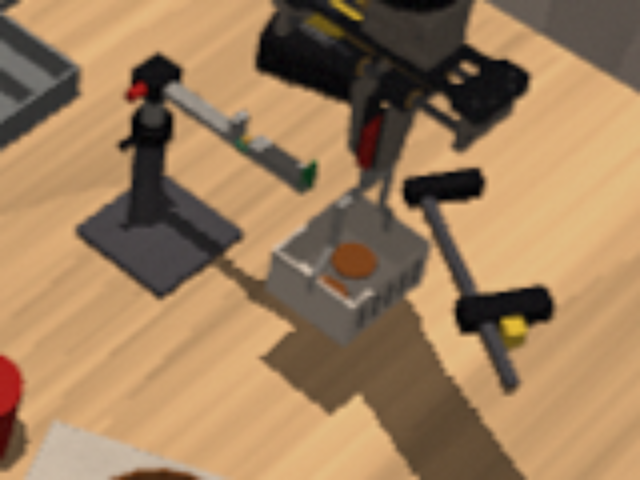

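step_arm(motion="0.008 0 0 0; 0.025 0 0 0; 0.048 0 0 0; 0.072 0 0 0; 0.096 0 0 0; 0.12 0 0 0; 0.144 0 0 0; 0.165 0 0 0; 0.174 -0.001 0 0; 0.174 -0.001 0 0")

```text
time: 10.92
ee_pos: [0.5181, -0.2664, 0.2565]
tcp_rot: [-0.0, 0.713, 0.701, -0.0]
ft_force: [-0.9, 0.4, -3.3]
finger_gap: 0.0119
finger_force: 25.0
```

step_arm(motion="0 0 -0.008 0; 0 0 -0.016 0; 0 0 -0.022 0; 0 0 -0.026 0; 0 0 -0.03 0; 0 0 -0.034 0; 0 0 -0.038 0; 0 0 -0.038 0; 0 0 -0.038 0")

```text
time: 12.05
ee_pos: [0.518, -0.2665, 0.2376]
tcp_rot: [0.0, 0.713, 0.701, 0.0]
ft_force: [-0.3, 1.4, -4.8]
finger_gap: 0.012
finger_force: 25.0
```

step_arm(motion="0 0 -0.003 0; 0 0 -0.006 0; 0 0 -0.009 0; 0 0 -0.012 0; 0 0 -0.012 0")

```text
time: 12.68
ee_pos: [0.5179, -0.2664, 0.2314]
tcp_rot: [-0.0, 0.713, 0.701, -0.0]
ft_force: [1.1, -0.4, -2.9]
finger_gap: 0.0116
finger_force: 25.0
```

step_arm(motion="0 0 -0.001 0; 0 0 -0.002 0; 0 0 -0.002 0")

```text
time: 13.05
ee_pos: [0.5181, -0.2665, 0.231]
tcp_rot: [0.0, 0.713, 0.701, 0.0]
ft_force: [-0.8, 0.5, -0.3]
finger_gap: 0.0118
finger_force: 25.0
```

step_arm(motion="0 0 -0.001 0; 0 0 -0.002 0; 0 0 -0.002 0")

```text
time: 13.42
ee_pos: [0.5181, -0.2665, 0.2309]
tcp_rot: [0.0, 0.713, 0.701, -0.0]
ft_force: [-2.9, 1.2, 6.7]
finger_gap: 0.0121
finger_force: 25.0
```

step_arm(motion="0 0 0.003 0; 0.008 0 0.003 0; 0.016 0 0.003 0; 0.024 0 0.003 0; 0.032 0 0.003 0; 0.04 0 0.003 0; 0.048 -0.001 0.003 0; 0.054 -0.001 0.003 0; 0.058 -0.001 0.003 0; 0.058 -0.001 0.003 0")

```text
time: 14.68
ee_pos: [0.5473, -0.2668, 0.2307]
tcp_rot: [-0.0, 0.713, 0.701, 0.0]
ft_force: [0.3, -0.0, -4.2]
finger_gap: 0.0119
finger_force: 25.0
```

step_arm(motion="0 0 -0.002 0; 0 0 -0.004 0; 0 0 -0.006 0; 0 0 -0.006 0")

```text
time: 15.18
ee_pos: [0.547, -0.267, 0.2281]
tcp_rot: [0.0, 0.713, 0.701, 0.0]
ft_force: [-0.1, 0.6, -3.2]
finger_gap: 0.012
finger_force: 25.0
```

step_arm(motion="0 0 -0.002 0; 0 0 -0.004 0; 0 0 -0.006 0; 0 0 -0.008 0; 0 0 -0.008 0")

```text
time: 15.8
ee_pos: [0.5471, -0.267, 0.2241]
tcp_rot: [0.0, 0.713, 0.701, 0.0]
ft_force: [1.3, -0.5, -3.6]
finger_gap: 0.012
finger_force: 25.0
```

step_arm(motion="0 0 -0.002 0; 0 0 -0.003 0; 0 0 -0.003 0")

```text
time: 16.18
ee_pos: [0.5471, -0.267, 0.2226]
tcp_rot: [0.0, 0.713, 0.701, 0.0]
ft_force: [1.0, 0.7, -3.0]
finger_gap: 0.0119
finger_force: 25.0
```

step_arm(motion="0 0 -0.001 0; 0 0 -0.002 0; 0 0 -0.002 0")

```text
time: 16.55
ee_pos: [0.5471, -0.267, 0.2216]
tcp_rot: [0.0, 0.713, 0.701, 0.0]
ft_force: [0.4, 0.3, -3.0]
finger_gap: 0.0117
finger_force: 25.0
```

step_arm(motion="0 0 -0.001 0; 0 0 -0.0016 0; 0 0 -0.0016 0; 0 0 -0.0016 0")

```text
time: 17.05
ee_pos: [0.5471, -0.267, 0.2211]
tcp_rot: [0.0, 0.713, 0.701, 0.0]
ft_force: [0.4, -0.4, -0.5]
finger_gap: 0.0121
finger_force: 25.0
```

```bash
python3 - <<'E'
from h import *
a=[]
for i in range(6):
    im,d=grab('side','s4'); s=get_state(); a.append(s['ft_force'])
cv2.imwrite('pics/z4.png',cv2.resize(im[110:230,250:410],(640,480)))
print(s['time'],s['ee_pos'],np.mean(a,0),s['ft_torque'])
E
```

```text
17.35 [ 0.54709563 -0.26703619  0.22103314] [ 0.04412312 -0.17695859  0.93885972] [ 0.03337002 -0.12679414  0.06479744]
```

View pics/z4.png

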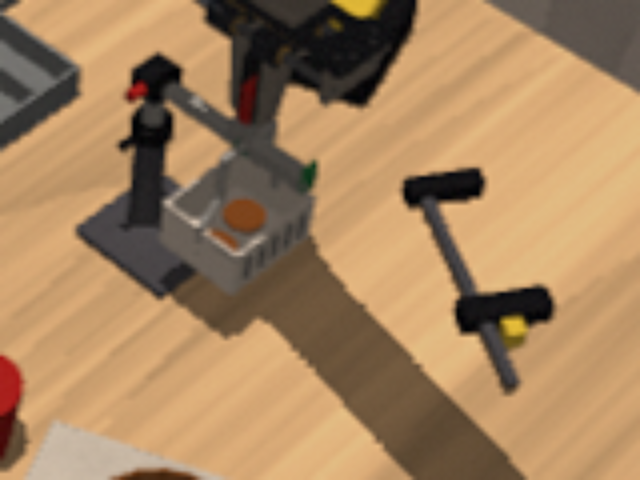

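Contact came at TCP z 0.221, exactly 10 mm below the land contact at 0.231. The picture shows the caddy level on the hook, so the bar is on the pocket floor and I can release.

step_arm(motion="0 0 0 0; 0 0 0 0; 0 0 0 0; 0 0 0 0; 0 0 0 0; 0 0 0 0", jaw=0.35, squeeze=5)

```text
time: 18.1
ee_pos: [0.547, -0.267, 0.2208]
tcp_rot: [0.0, 0.713, 0.701, -0.0]
ft_force: [0.0, -0.4, 0.4]
finger_gap: 0.0319
finger_force: 0.0
```

step_arm(motion="0 0 0.02 0; 0 0 0.06 0; 0 0 0.1 0; 0 0 0.16 0; 0 0 0.22 0; 0 0 0.28 0; 0 0 0.3 0; 0 0 0.3 0")

```text
time: 19.1
ee_pos: [0.547, -0.267, 0.3711]
tcp_rot: [0.0, 0.713, 0.701, 0.0]
ft_force: [-0.1, 1.0, -0.7]
finger_gap: 0.0321
finger_force: 0.0
```

step_arm(motion="-0.08 0.08 0 0; -0.16 0.16 0 0; -0.16 0.24 0 0; -0.16 0.3 0 0; -0.16 0.3 0 0; -0.16 0.3 0 0; -0.16 0.3 0 0; -0.16 0.3 0 0; -0.16 0.3 0 0; -0.16 0.3 0 0")

```text
time: 20.35
ee_pos: [0.467, -0.1172, 0.3708]
tcp_rot: [0.0, 0.713, 0.701, 0.0]
ft_force: [0.3, 0.3, 0.3]
finger_gap: 0.0322
finger_force: 0.0
```

```bash
python3 - <<'E'
from h import *
im,d=grab('side','s5'); P=pts('side',d)
im2,d2=grab('top','t5')
cv2.imwrite('pics/z5.png',np.hstack([cv2.resize(im[110:230,250:350],(400,480)),cv2.resize(im2[135:255,290:390],(400,480))]))
for n,D,I in(('side',d,im),('top',d2,im2)):
    P=pts(n,D);h=cv2.cvtColor(I,cv2.COLOR_BGR2HSV);m=(h[...,1]>150)&((h[...,0]<7)|(h[...,0]>174))&(P[...,2]>.21)&(P[...,2]<.28)&(abs(P[...,0]-.55)<.05)&(abs(P[...,1]+.267)<.06)
    q=P[m];print(n,len(q),q.mean(0).round(4),q.max(0).round(4),q.min(0).round(4))
s=get_state();print(s['time'],s['ee_pos'],s['ft_force'],s['finger_gap'])
E
```

```text
<stdin>:7: RuntimeWarning: Mean of empty slice.
  ret = um.true_divide(
Traceback (most recent call last):
ValueError: zero-size array to reduction operation maximum which has no identity
```

View pics/z5.png

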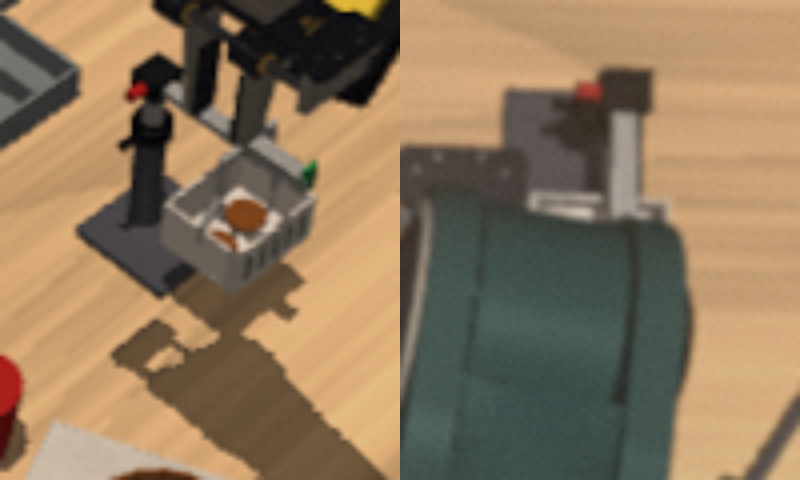

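The caddy hangs level with its lenses in and the arm is clear of it, but the gripper hides the grip. I'll move aside, check its height and hand in.

step_arm(motion="0 0.1 0 0; 0 0.2 0 0; 0 0.3 0 0; 0 0.4 0 0; 0 0.4 0 0; 0 0.4 0 0; 0 0.4 0 0; 0 0.4 0 0")

```text
time: 21.45
ee_pos: [0.4671, 0.0819, 0.3707]
tcp_rot: [0.0, 0.714, 0.7, -0.0]
ft_force: [0.5, 0.2, 0.1]
finger_gap: 0.0317
finger_force: 0.0
```

```bash
python3 - <<'E'
from h import *
for n in('side','top'):
    I,D=grab(n,n+'6')
    P=pts(n,D);h=cv2.cvtColor(I,cv2.COLOR_BGR2HSV);m=(h[...,1]>150)&((h[...,0]<7)|(h[...,0]>174))&(P[...,2]>.21)&(P[...,2]<.29)&(abs(P[...,0]-.55)<.05)&(abs(P[...,1]+.267)<.06)
    q=P[m]
    if len(q): print(n,len(q),q.mean(0).round(4),q.max(0).round(4),q.min(0).round(4))
E
```

```text
side 72 [ 0.5448 -0.26    0.2464] [ 0.5531 -0.2485  0.2618] [ 0.5381 -0.2781  0.2204]
top 42 [ 0.5449 -0.2654  0.2569] [ 0.5493 -0.2523  0.2614] [ 0.5401 -0.2787  0.2438]
```

```bash
python3 -c "
from rig import *
print(finish_job())"
```

```text
the job is handed in; nothing more can be done
None
```

The caddy now hangs level in the drying hook's pocket with both lenses in it, let go, and the job is handed in. The grip sits at the height expected for a bar on the pocket floor, but I had no direct reading of the pin and the hand-in returned no verdict.

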